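Clamp the salt pot and hold the filler gate at its mark

TASK

Get the filling stand ready to fill the little salt pot: slide the jaw shut on the pot, pushing it back against the V-block, until the jaw's sprung pad is pressed in about half-way, then let go of the jaw and leave it there. Only then pull the hopper's spring-return gate out by its upright tab until the tab is in line with the pair of pointers on its rails, and finish while holding it there: do not let go of the gate. Do not squeeze the pot hard, and leave the other things on the table alone.

Things in the scene. Friction and masses are not known exactly. Their poses are not given: they have to be found in the camera images.
- stand: Filling stand, fixed to the table: aluminium base plate 140 x 370 x 12 mm with a steel hopper (94 mm across, top 246 mm above the table) on a column. Origin on the table straight under the spout. Its x axis points away from the pull side: the gate is pulled towards its -x. Its y axis points from the V-block towards the sliding jaw. All lengths below are along these axes, heights above the table.
- spout (a point): Centre of the spout's mouth, on the stand's vertical axis, 84 mm up (12 mm above the pot's rim). A pot seated in the V-block stands with its centre straight below.
- vblock: Fixed grey V-block on the -y side of the seat (origin is the stand's origin). 13 to 55 mm high. It stops the pot.
- pot: Loose white ceramic pot, open on top, 70 mm across, 60 mm high, about 0.2 kg, upright on the base plate (12 mm above the table) between the V-block and the jaw, 12 to 28 mm short of its seat. Origin at the centre of its underside.
- jaw: Sliding jaw on the base plate. Origin at the middle of its upright aluminium grip plate, 74 mm up: the plate is 12 mm thick along y, 36 mm wide along x, its top at 100 mm, free down to 51 mm. It slides along the stand's -y to shut, over 85 mm at most; friction of about 9 N keeps it where it is left.
- pad: Sprung pad on the front of the jaw. Origin at the middle of its rubber face (50 x 36 mm, looking to -y), 36 mm up. With the spring relaxed the face lies 100 mm to -y and 30 mm to +x of the jaw's origin; it yields up to 10 mm towards +y: it starts to give at 1.2 N, is half-way at 4.2 N and bottoms at 7.2 N.
- gate: Sliding gate of the hopper: aluminium blade with an upright tab. Origin at the middle of the tab, 134 mm up: the tab is 12 mm thick along x, 44 mm wide along y, its top at 159 mm, free down to 111 mm. Shut, it lies 120 mm to -x of the stand's axis. It is pulled to -x, over 62 mm at most, against a spring (3.3 N shut, plus 0.13 N per mm) that shuts it when let go. Rails run beside the blade at 40 mm either side, their tops at 112 mm.
- mark_line (a point): The mark: the point midway between the two small steel pointers (tips at 123 mm) clipped on the gate's rails, at the height of the tab's middle. Its axes are the stand's. It lies 22 to 45 mm to -x of the shut tab; the tab is at the mark when its middle has the same x along the stand as this point.
- flask: White plastic jar, 72 mm across, 160 mm high, beside the work; leave alone.
- lid_disc: Wooden pot lid with a knob, 76 mm across, beside the work; leave alone.
- spoons: Black cup of wooden spoons, 72 mm across, about 170 mm high, beside the work; leave alone.
- bowl: Blue bowl, 110 mm across, 50 mm high, beside the work; leave alone.
There are look-alikes about, which are no part of the job. What is meant by the pot is not brown, and is the smaller of those in its own colour.

How it is judged (in metres and radians):
On the way, in this order (a step that is already met when the one before it is completed fails the run):
1. the pot is clamped between the sprung pad and the V-block, under the spout, and the jaw is let go (contact force between pad and pot above 2 N and contact force between vblock and pot above 0.7 N and horizontal distance between pot and spout below 0.012 m and angle between pot's own z axis and vertical below 0.1 rad and contact force between the fingers and jaw below 0.1 N), for 0.2 s.
2. the robot holds the gate still at the mark (x of gate in the frame of mark_line between -0.006 and 0.006 m and linear speed of gate below 0.01 m/s and contact force between the fingers and gate above 2 N), for 0.3 s.
At the end, for the whole second after the job is handed in: The fingers hold the gate (over 2 N) at rest with its tab's middle within 6 mm of the mark along the pull, and the pot is upright, within 12 mm of the spout's axis, pressed by the pad with over 2 N against the V-block (over 0.7 N), the jaw let go (all of step 1 and all of step 2); the arm keeps its last pose, push and grip.
It fails at once if the pot is squeezed with over 25 N (contact force between pad and pot above 25 N).
It fails at once if the gate is pulled before the pot is clamped (x of gate in the frame of stand below -0.13 m and not (contact force between pad and pot above 1 N)).
It fails at once if the pot is tipped (angle between pot's own z axis and vertical above 0.3 rad).
It fails at once if a bystander is moved (distance of any of flask, lid_disc, spoons, bowl from where it was at the start of the episode above 0.03 m).
It also fails if it takes over 58 s, if anything falls off the work surface, if the arm or the gripper's body presses on something with over 40 N, if the wrist force passes 120 N, or if a joint passes its speed limit or range.

ROBOT

A 6-joint arm with a two-finger parallel gripper is mounted at the origin on the work surface. World frame = base frame: x ahead of the robot, y to its left, z up, the work surface at z = 0. Lengths are in mm, angles in rad, forces in N, time in s.
With the tool pointing down it reaches from about 350 to 775 mm from the base axis. Payload 7.3 kg.
Tool frame: the origin (TCP) lies between the finger pads; the fingertips stand 22 mm ahead of it and the grasp point (between the pads) lies 3 mm ahead of it; z points along the fingers, x is the direction in which the jaws open and shut, and the axes are right-handed (so a half turn about z gives the same grasp; the last joint's range is limited). The gripper opens to 92 mm and grips with 3 to 60 N. Pads are 19 mm wide; open, the fingers measure 130 mm over their backs; the gripper's body (75 mm by 190 mm) begins 47 mm behind the grasp point.
Start: joints at [-1.352, 0.342, 1.524, -0, 1.275, -0.146], TCP at [187.323, -490.462, 248.741] pointing down, gripper open.
Joint ranges: [-2.53, 2.53], [-0.77, 2.02], [0.04, 2.7], [-1, 4.14], [0.28, 2.66], [-3.11, 3.11]. Speed limits (rad/s): [2.57, 2.57, 3.14, 3.14, 3.14, 3.14].

INTERFACE

Orientations are given as [roll, pitch, yaw] about the fixed x, y, z axes, in that order (R = Rz(yaw) Ry(pitch) Rx(roll)).
In Python, from plant import * gives the robot as it stands. The module is installed in compiled form; this text tells all that it offers.
- The arm moves only by the shell command python3 -m handwheel 'ROWS' [OPENING]. ROWS is a JSON object of lists of equal length, an entry for each row: "translation": the shift along the world's x, y, z in units of 15 cm (1.0 is 15 cm), a list of three; "twist": the turn about the world's z in units of 90 degrees (1.0 is 90 degrees). In form: {"translation": [[tx, ty, tz], ...], "twist": [twist, ...]}. A call has exactly 8 rows; each row shifts and turns the pose as measured when the row begins; what a row does not reach is not made up. A row lasts 1/8 s, in which the tool goes at most 62.5 mm and 10.7 degrees, less where a joint would pass 70% of its speed; a pose out of reach is approached as far as the arm can. A call with a number of a shift or a turn outside -1 to 1 is refused whole. A call with a gripper value outside its range is refused whole. OPENING is the closure in counts, from 0 (fully open) to 255 (shut), set as the call begins (- or left out, the last holds). The fingers move at their own pace and stop on an object; the grip force is fixed at half the most. Time passes only in rows, so rows that do not move let the fingers close, or fill a call up. It gives the time, the measured TCP pose, the force and the opening at its end, in the units of the state.
- get_obs(): the state, without advancing time (a new reading comes with each control period).
- capture(name): name is "scene" or "top" or "wrist"; returns a dict with "img" (384x512x3 uint8, red, green, blue), "vertical_fov" (degrees; the focal length in pixels is half the picture's height over the tangent of half this angle, whatever the lens; pixels are square), "cx", "cy" (the principal point, pixels), "world_from_camera" (4x4, takes a point from camera to world coordinates). Camera axes: x right, y up, looking along -z (the intrinsics and any distortion apply to the point x, -y, -z); pixel columns grow to the right and rows downward; lengths in mm; the calibration is good to about 2 mm. A picture is of the moment at which its call begins. There is no depth.
- close_job(): hands the job in, once; it reports no verdict.
Trained networks look in the newest picture that a camera, given by its name, has taken for a name from the list of things; names that differ only in an ending like _2 or _b are one class to them, and where a whole thing is asked for, a point or a joint stands for the part that bears it (a point fixed in the world has none). Each returns a list of dicts, best first, with "score" (0 to 1); they miss things now and then, are a little off and sometimes report something else, mostly with a low value. They report only what shows in the picture. A call takes as long as a camera call. They do not tell look-alikes from the thing itself.
- search_frame(camera, label): "position" ([x, y, z] in mm, in the coordinates of the camera as it stood for that picture, good to about 4 mm: the middle of the surface that is visible of it).
- spot_point(camera, label): "position" ([x, y, z] in mm, in the coordinates of the camera as it stood for that picture, good to about 4 mm: a listed point, or the origin of a listed thing).
The state is a dict: "time": time; "joint_positions": joint angles; "dq": joint speeds; "tau": joint torques, N m; "tool_pos": TCP position; "tcp_rot": TCP orientation; "contact_force": force on the tool from outside, world axes, zero at the start; "moment": the same for the moment, N m; "grip_width": finger opening in mm.
Only numpy, scipy, OpenCV 4.12 (cv2) and the standard library are available. Lean on these libraries where they do the work, as an engineer would, in place of code of your own. Each camera call takes 0.05 s, during which the arm holds its last target.

## Working session

There is one attempt and no reset: what is moved stays moved. The work goes in short steps, Python scripts to look and compute and a shell command to move; the robot and the scene stay as the last step left them, time stands still between calls to the robot, and variables do not carry over. Pictures are saved under pics/ and viewed, and the job is handed in when it is done.

```bash
mkdir -p pics
cat > h.py <<'E'
from plant import *
import numpy as np, cv2
def snap(cam,name):
    c=capture(cam); cv2.imwrite(f'pics/{name}.png',cv2.cvtColor(c['img'],cv2.COLOR_RGB2BGR)); return c
def w(c,p):
    return (np.array(c['world_from_camera'])@np.r_[p,1])[:3]
def proj(c,P):
    q=np.linalg.inv(np.array(c['world_from_camera']))@np.r_[P,1]
    f=192/np.tan(np.radians(c['vertical_fov'])/2)
    return c['cx']+f*q[0]/-q[2], c['cy']-f*q[1]/-q[2]
E
python3 - <<'E'
from h import *
np.set_printoptions(precision=1,suppress=True)
o=get_obs(); print(o['time'],o['tool_pos'],o['tcp_rot'],o['contact_force'],o['grip_width'])
for cam in ['scene','top','wrist']:
    c=snap(cam,cam+'0'); print(cam,[k for k in c if k!='img'],c['vertical_fov'],np.array(c['world_from_camera'])[:3,3])
    for l in ['stand','spout','vblock','pot','jaw','pad','gate','mark_line']:
        try: r=spot_point(cam,l)
        except Exception as e: print(l,e); continue
        print(l,[(round(d['score'],2),w(c,d['position'])) for d in r[:4]])
E
```

```text
0.0 [ 187.2 -490.1  248. ] [-3.1  0.  -1.2] [ 0.6  0.  -0. ] 92.30412934072878
scene ['vertical_fov', 'cx', 'cy', 'world_from_camera'] 42.80857999688298 [1202.9  962.4 1187.7]
stand [(0.92, array([ 625.2, -146.9,   -3. ]))]
spout [(0.56, array([ 624.3, -146.9,   80.5]))]
vblock [(0.62, array([ 621.6, -146.7,   -5.4]))]
pot [(0.87, array([ 816.5, -158. ,   -2.4])), (0.81, array([799. ,  20.3,  -1.9])), (0.74, array([ 612.5, -137.6,    7.2]))]
jaw [(0.95, array([536.8,  33. ,  70.1])), (0.27, array([ 434.7, -400.8,   -1.5]))]
pad [(0.62, array([591.1, -53.2,  37. ]))]
gate [(0.69, array([ 506.2, -177.1,  126.8])), (0.47, array([589.2, 409.1,  -6.6])), (0.43, array([ 618.8, -146.2,   -9.4]))]
mark_line [(0.47, array([ 484.3, -189.2,  130.3]))]
top ['vertical_fov', 'cx', 'cy', 'world_from_camera'] 52.58574702479331 [ 383.5  -13.8 1185.9]
stand [(0.83, array([ 622.1, -142.3,   -2.8])), (0.15, array([ 620.9, -127.6,   15.3]))]
spout [(0.72, array([ 619.8, -146.3,   80.3])), (0.23, array([592.3, 411.3,   1.4]))]
vblock [(0.49, array([ 619.4, -144.5,   82.1]))]
pot [(0.77, array([799.6,  24.9,   0.1])), (0.68, array([ 821.4, -151.9,    1.8])), (0.46, array([ 620.6, -127.5,   13.6]))]
jaw [(0.89, array([534. ,  37.3,  69.1]))]
pad [(0.54, array([ 620.3, -145.9,   81.5])), (0.52, array([594.8, -46.4,  34.8]))]
gate []
mark_line [(0.59, array([ 481.6, -185.5,  133.6]))]
wrist ['vertical_fov', 'cx', 'cy', 'world_from_camera'] 59.10278286850413 [ 261.8 -461.6  384.5]
stand []
spout []
vblock []
pot []
jaw []
pad []
gate []
mark_line []
```

View pics/scene0.png

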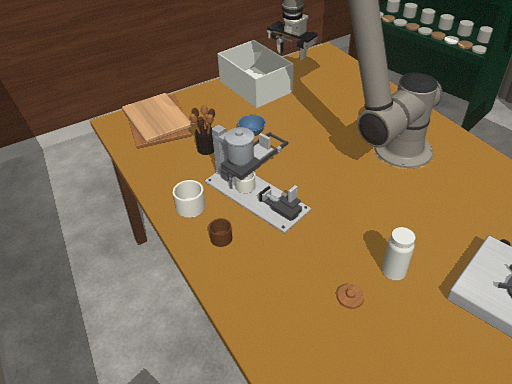

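View pics/top0.png

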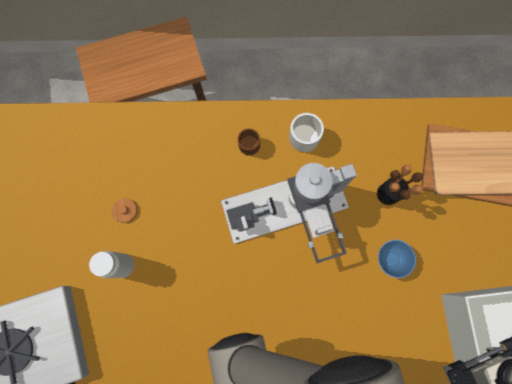

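Run:
```python
import cv2
a=cv2.imread('pics/top0.png'); b=a[150:320,170:400]
cv2.imwrite('pics/top0c.png',cv2.resize(a[150:320,250:400][:, :],(750,850))[:600])
a=cv2.imread('pics/scene0.png')
```

```text
(no output)
```

The stand is at image centre-right: hopper near top-cam pixel (315,183), jaw near (262,210) and gate frame near (325,240). The pot under the spout is the smaller white one; the larger white pot at (306,132) is a look-alike. The estimates give a stand yaw of about 16.5°, so I'm moving over the jaw.

```bash
python3 -m handwheel '{"translation":[[0.145,0.22,0.02],[0.145,0.22,0.02],[0.145,0.22,0],[0.145,0.22,0],[0.145,0.22,0],[0.145,0.22,0],[0.145,0.22,0],[0.145,0.22,0]],"twist":[0.06,0.06,0.06,0.06,0.06,0.06,0.06,0.06]}' 0
python3 -m handwheel '{"translation":[[0.145,0.22,0],[0.145,0.22,0],[0.145,0.22,0],[0.145,0.22,0],[0.145,0.22,0],[0.145,0.22,0],[0.145,0.22,0],[0,0,0]],"twist":[0.06,0.06,0.06,0.06,0.06,0.06,0.06,0]}'
```

```text
time: 2.35
tool_pos: [364.4, -220.4, 255.2]
tcp_rot: [3.141, -0.003, -0.433]
contact_force: [-0.8, -0.5, -0.3]
grip_width: 91.8
time: 3.35
tool_pos: [522.1, 20.9, 256.0]
tcp_rot: [3.14, -0.006, 0.253]
contact_force: [0.0, -1.0, -0.1]
grip_width: 91.8
```

Run:
```python
from h import *
np.set_printoptions(precision=1,suppress=True)
for cam in ['wrist','top']:
    c=snap(cam,cam+'1'); print(cam,np.array(c['world_from_camera'])[:3,3])
    for l in ['stand','spout','vblock','pot','jaw','pad','gate','mark_line']:
        r=spot_point(cam,l)
        print(l,[(round(d['score'],2),w(c,d['position'])) for d in r[:4]])
```

```text
wrist [501.3  98.5 391.6]
stand []
spout []
vblock []
pot [(0.85, array([797.7,  24. ,  -3.5])), (0.65, array([ 618. , -127.9,   12.3]))]
jaw [(0.57, array([531.6,  33.6,  74.4]))]
pad [(0.62, array([591.8, -51.9,  38.6]))]
gate []
mark_line []
top [ 383.5  -13.8 1185.9]
stand [(0.95, array([ 621.6, -142.7,   -4.9])), (0.17, array([ 619.6, -145.6,   82.6]))]
spout [(0.8, array([ 619.7, -141.5,   80.3]))]
vblock [(0.4, array([ 431.2, -397.3,    0.5]))]
pot [(0.94, array([ 820.4, -149.2,    0.6])), (0.68, array([799. ,  27.5,  -1.6])), (0.41, array([ 621.7, -124.3,   13.3]))]
jaw []
pad [(0.39, array([ 629.7, -404.5,   -1. ]))]
gate [(0.84, array([ 509.8, -179.7,  133.5]))]
mark_line [(0.65, array([ 480.4, -182. ,  132.1]))]
```

View pics/wrist1.png

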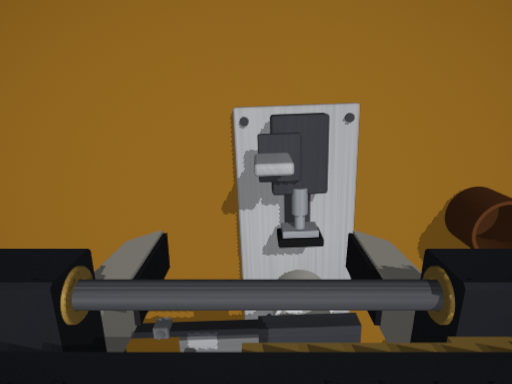

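Run:
```python
import numpy as np
from scipy.optimize import least_squares
obs=[((0,0),p) for p in [(625,-147),(624,-147),(622,-142),(620,-146),(621.6,-142.7),(619.7,-141.5)]]
gate=[(506,-177),(510,-180)]; mark=[(484,-189),(481.6,-185.5),(480.4,-182)]
jaw=[(536.8,33),(534,37.3),(531.6,33.6)]; pad=[(591,-53),(595,-46.4),(592,-52)]; pot=[(612.5,-137.6),(620.6,-127.5),(618,-128),(621.7,-124.3)]
def f(p):
    x,y,t,m,j,q=p; c,s=np.cos(t),np.sin(t)
    L=[((0,0),o[1]) for o in obs]+[((-120,0),o) for o in gate]+[((m,0),o) for o in mark]+[((-30,j),o) for o in jaw]+[((0,j-100),o) for o in pad]+[((0,q),o) for o in pot]
    return np.concatenate([[x+c*a-s*b-o[0],y+s*a+c*b-o[1]] for (a,b),o in L])
r=least_squares(f,[622,-145,.29,-145,199,18],loss='soft_l1',f_scale=4)
J=np.sqrt(np.diag(np.linalg.inv(r.jac.T@r.jac)))*3.5
print(r.x.round(3),J.round(3)); print(f(r.x).reshape(-1,2).round(1))
```

```text
[ 6.21978e+02 -1.43424e+02  3.02000e-01 -1.46310e+02  1.96543e+02
  1.55240e+01] [1.086 1.519 0.011 2.558 2.208 2.767]
[[-3.   3.6]
 [-2.   3.6]
 [-0.  -1.4]
 [ 2.   2.6]
 [ 0.4 -0.7]
 [ 2.3 -1.9]
 [ 1.4 -2.1]
 [-2.6  0.9]
 [-1.7  2. ]
 [ 0.7 -1.5]
 [ 1.9 -5. ]
 [-2.   2.3]
 [ 0.8 -2. ]
 [ 3.2  1.7]
 [ 2.2  1.7]
 [-1.8 -4.9]
 [ 1.2  0.7]
 [ 4.9  9. ]
 [-3.2 -1.1]
 [-0.6 -0.6]
 [-4.3 -4.3]]
```

The wrist view shows the base plate's end edge from (235,108) to (358,104), the jaw's grip plate at about (275,165), and the pad face at (300,237). I'll check yaw and position from the plate's corners.

```bash
cat >> h.py <<'E'
def ray(c,u,v,z):
    f=192/np.tan(np.radians(c['vertical_fov'])/2)
    T=np.array(c['world_from_camera']); d=T[:3,:3]@np.array([(u-c['cx'])/f,-(v-c['cy'])/f,-1]); o=T[:3,3]
    return o+d*(z-o[2])/d[2]
E
python3 - <<'E'
from h import *
np.set_printoptions(precision=1,suppress=True)
c=capture('wrist')
P=[ray(c,*p,12) for p in [(235,108),(358,104),(242,250),(355,235)]]
for p in P: print(p)
d=P[1]-P[0]; print(np.linalg.norm(d),np.arctan2(d[1],d[0])); d=P[0]-P[2]; print(np.arctan2(-d[0],d[1]))
print('plate top edge ends', ray(c,257,156,100),ray(c,293,154,100))
print('plate far edges', ray(c,256,172,100),ray(c,293,172,100))
o=np.array([622,-143.4]);t=.295
for X,Y,z in [(-30,196.5+6,100),(-30,196.5-6,100),(-48,196.5,100),(-12,196.5,100),(-25,96.5,54),(25,96.5,54)]:
    print(X,Y,z,np.round(proj(c,[o[0]+np.cos(t)*X-np.sin(t)*Y,o[1]+np.sin(t)*X+np.cos(t)*Y,z]),1))
a=c['img'][90:260,220:370]
cv2.imwrite('pics/w1c.png',cv2.resize(a[:,:,::-1],None,fx=4,fy=3.5,interpolation=cv2.INTER_CUBIC))
c=capture('top');a=c['img'][155:265,215:365]
cv2.imwrite('pics/t1c.png',cv2.resize(a[:,:,::-1],None,fx=5,fy=5,interpolation=cv2.INTER_CUBIC))
E
```

```text
[485.1  70.5  12. ]
[613.9 107.5  12. ]
[532.3 -94.   12. ]
[661.8 -40.8  12. ]
134.03987532551082 0.2791647548288071
0.2791796019928338
plate top edge ends [516.6  41.6 100. ] [546.6  51.  100. ]
plate far edges [519.2  27.4 100. ] [551.1  35.4 100. ]
-30 202.5 100 [276.7 160.8]
-30 190.5 100 [277.1 174.1]
-48 196.5 100 [256.6 168.5]
-12 196.5 100 [297.3 166.6]
-25 96.5 54 [281.6 246.6]
25 96.5 54 [327.1 244.5]
```

View pics/w1c.png

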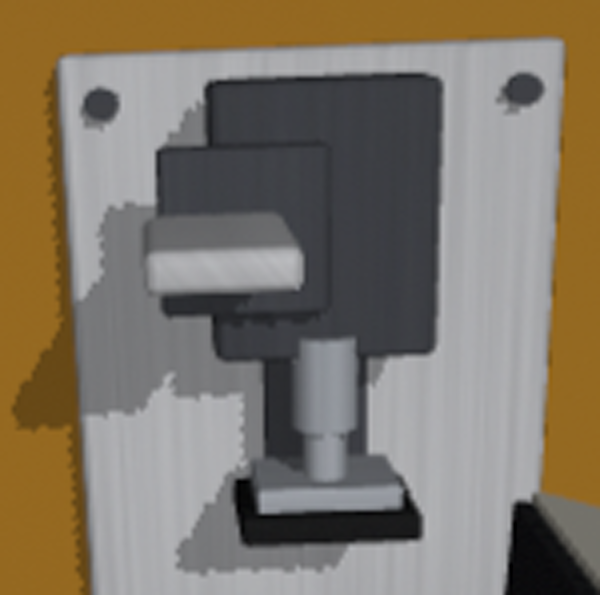

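View pics/t1c.png

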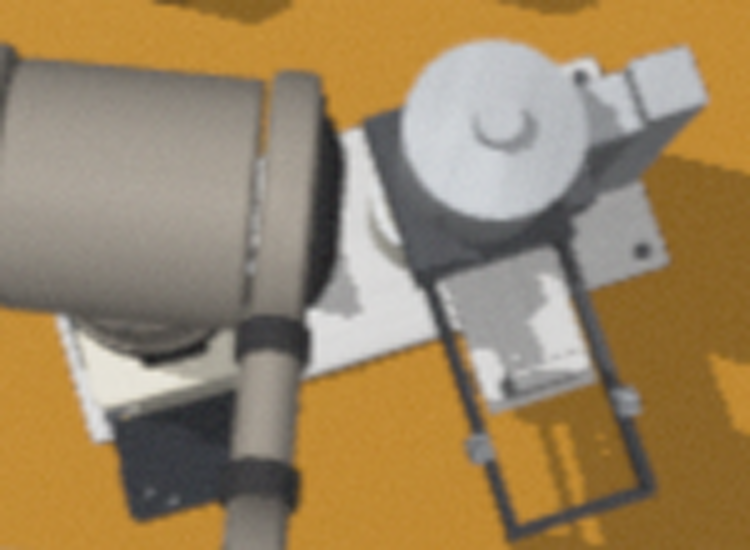

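The top face of the grip plate is at rows 161–173, columns 257–295, which matches the fitted pose to about 1 mm. The jaw is at (536, 35.5) and the yaw is about 0.285. Next I'll straddle the plate across its 36 mm width, which keeps the gripper body away from the hopper.

```bash
python3 -m handwheel '{"translation":[[0.047,0.05,0],[0.047,0.05,-0.1],[0,0,-0.2],[0,0,-0.2],[0,0,-0.2],[0,0,-0.2],[0,0,-0.1],[0,0,0]],"twist":[0.01,0.01,0,0,0,0,0,0]}'
```

```text
time: 5.35
tool_pos: [536.2, 38.9, 95.1]
tcp_rot: [-3.141, -0.003, 0.289]
contact_force: [0.4, 0.6, 2.0]
grip_width: 91.9
```

Run:
```python
from h import *
o=get_obs(); print(o['tool_pos'],o['tcp_rot'])
c=snap('wrist','wrist2')
for l in ['jaw','pad','pot']:
    print(l,[(round(d['score'],2),w(c,d['position']).round(1)) for d in spot_point('wrist',l)[:3]])
```

```text
[536.19614589  38.87169472  95.10254474] [-3.14149233e+00 -2.68845429e-03  2.89162210e-01]
jaw [(0.86, array([530.6,  37.8,  74.4]))]
pad []
pot []
```

View pics/wrist2.png

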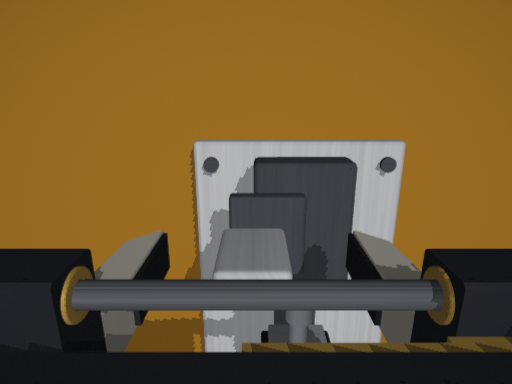

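The grip plate sits centred between the fingers (columns 217–290) and the base plate is square with the image, so yaw 0.289 is confirmed. I'll lower the last 12 mm and grip.

```bash
python3 -m handwheel '{"translation":[[0,-0.02,-0.04],[0,0,-0.04],[0,0,0],[0,0,0],[0,0,0],[0,0,0],[0,0,0],[0,0,0]],"twist":[0,0,0,0,0,0,0,0]}'
python3 -m handwheel '{"translation":[[0,0,0],[0,0,0],[0,0,0],[0,0,0],[0,0,0],[0,0,0],[0,0,0],[0,0,0]],"twist":[0,0,0,0,0,0,0,0]}' 255
```

```text
time: 6.55
tool_pos: [538.7, 35.2, 86.7]
tcp_rot: [3.139, -0.011, 0.289]
contact_force: [0.2, -0.6, 0.1]
grip_width: 91.6
time: 7.55
tool_pos: [535.1, 34.2, 86.4]
tcp_rot: [3.139, -0.002, 0.29]
contact_force: [0.5, 0.4, 0.4]
grip_width: 35.8
```

The jaw is gripped (35.8 mm wide). Now I'll slide it shut, coarse first and then in small steps while watching the force.

```bash
python3 -m handwheel '{"translation":[[0.0095,-0.032,0],[0.0095,-0.032,0],[0.0095,-0.032,0],[0.0095,-0.032,0],[0.0095,-0.032,0],[0.0095,-0.032,0],[0.0095,-0.032,0],[0.0095,-0.032,0]],"twist":[0,0,0,0,0,0,0,0]}'
python3 -m handwheel '{"translation":[[0,0,0],[0,0,0],[0,0,0],[0,0,0],[0,0,0],[0,0,0],[0,0,0],[0,0,0]],"twist":[0,0,0,0,0,0,0,0]}'
```

```text
time: 8.55
tool_pos: [542.5, 9.5, 86.3]
tcp_rot: [-3.121, 0.0, 0.29]
contact_force: [-2.3, 9.8, 3.3]
grip_width: 35.6
time: 9.55
tool_pos: [542.6, 9.3, 86.3]
tcp_rot: [-3.122, 0.0, 0.291]
contact_force: [-1.4, 0.2, 1.3]
grip_width: 36.0
```

Run:
```python
from h import *
for cam in ['wrist','scene','top']:
    c=snap(cam,cam+'3')
    for l in ['jaw','pad','pot']:
        print(cam,l,[(round(d['score'],2),w(c,d['position']).round(1)) for d in spot_point(cam,l)[:3]])
    if cam!='wrist':
        b=(200,100,330,240) if cam=='scene' else (215,155,365,265)
        cv2.imwrite(f'pics/{cam}3c.png',cv2.resize(c['img'][b[1]:b[3],b[0]:b[2],::-1],None,fx=4,fy=4,interpolation=cv2.INTER_CUBIC))
```

```text
wrist jaw [(0.65, array([539. ,  11.6,  73. ]))]
wrist pad []
wrist pot []
scene jaw [(0.78, array([545.1,   8.6,  71. ]))]
scene pad [(0.5, array([598. , -75.7,  35.6]))]
scene pot [(0.92, array([800.1,  21.8,  -5.5])), (0.74, array([ 613.8, -137.2,    9.9])), (0.73, array([ 817.5, -155.9,   -2.9]))]
top jaw [(0.61, array([539.7,  10.9,  71. ]))]
top pad []
top pot [(0.83, array([799. ,  27.3,  -0. ])), (0.67, array([ 820.4, -152.1,    1.9])), (0.41, array([ 622.6, -128.2,   14.8]))]
```

View pics/scene3c.png

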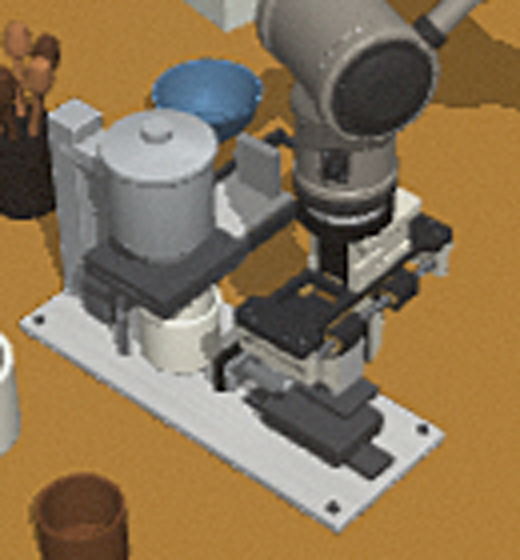

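View pics/wrist3.png

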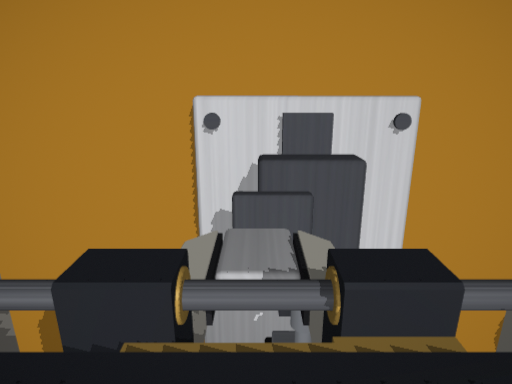

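The jaw moved 26 mm, because friction makes each row fall short. The pad now sits a small gap short of the pot (scene crop, pad at (222,365), pot edge at (215,340)). The jaw is at local y of about 170 and the target is about 130.

```bash
python3 -m handwheel '{"translation":[[0.0095,-0.032,0],[0.0095,-0.032,0],[0.0095,-0.032,0],[0.0095,-0.032,0],[0.0095,-0.032,0],[0.0095,-0.032,0],[0.0075,-0.025,0],[0.0075,-0.025,0]],"twist":[0,0,0,0,0,0,0,0]}'
python3 -c "
from h import *
o=get_obs(); p=o['tool_pos'];print(.285*(622-p[0])+.9585*(p[1]+143.4))"
```

```text
time: 11.15
tool_pos: [549.4, -13.6, 86.2]
tcp_rot: [-3.097, 0.003, 0.29]
contact_force: [-3.3, 11.5, 3.2]
grip_width: 36.1
145.10872226211765
```

```bash
python3 -m handwheel '{"translation":[[0.0075,-0.025,0],[0.0075,-0.025,0],[0.0075,-0.025,0],[0.0075,-0.025,0],[0,0,0],[0,0,0],[0.0075,-0.025,0],[0.0075,-0.025,0]],"twist":[0,0,0,0,0,0,0,0]}'
python3 - <<'E'
from h import *
o=get_obs(); p=o['tool_pos'];print(.285*(622-p[0])+.9585*(p[1]+143.4))
for cam in ['wrist','scene']:
    c=snap(cam,cam+'4')
    for l in ['jaw','pad','pot']:
        print(cam,l,[(round(d['score'],2),w(c,d['position']).round(1)) for d in spot_point(cam,l)[:3]])
b=(200,130,290,210)
cv2.imwrite(f'pics/scene4c.png',cv2.resize(c['img'][b[1]:b[3],b[0]:b[2],::-1],None,fx=7,fy=7,interpolation=cv2.INTER_CUBIC))
E
```

```text
time: 12.15
tool_pos: [552.6, -24.3, 86.1]
tcp_rot: [-3.075, 0.005, 0.29]
contact_force: [-3.2, 10.5, 3.2]
grip_width: 35.4
133.98078502539212
wrist jaw [(0.77, array([547. , -25.7,  75. ]))]
wrist pad []
wrist pot []
scene jaw [(0.64, array([554.1, -25.7,  73.7]))]
scene pad [(0.49, array([ 611.5, -110.4,   37. ]))]
scene pot [(0.92, array([800.3,  20.7,  -4. ])), (0.63, array([ 616.8, -147.9,    8.7])), (0.6, array([ 8.178e+02, -1.558e+02,  4.000e-01]))]
```

View pics/scene4c.png

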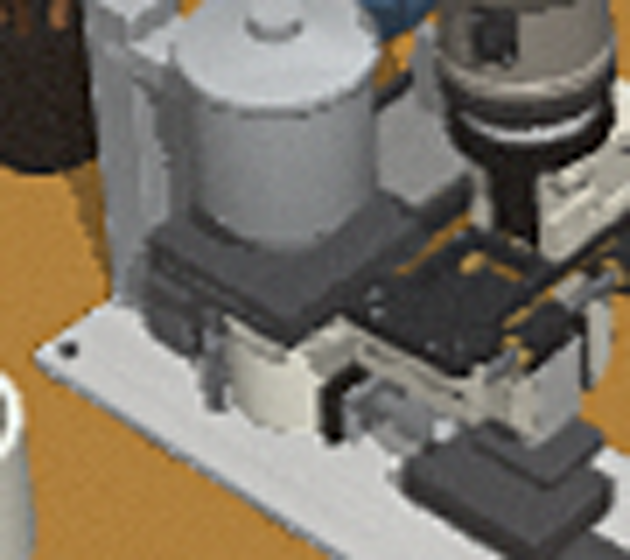

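View pics/wrist4.png

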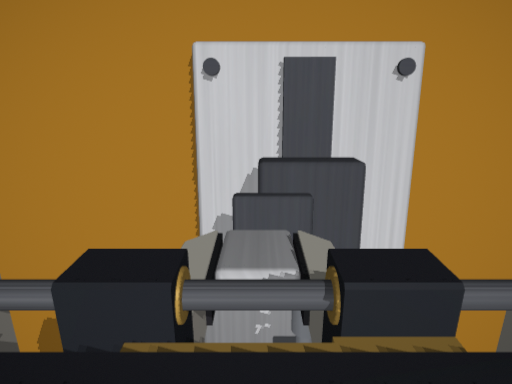

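The pad is on the pot and the pot is nearly at the V-block (scene crop, pad at (335,410), block at (212,370)). The force is still only about 11 N, so I'll continue in smaller steps.

```bash
python3 -m handwheel '{"translation":[[0.0075,-0.025,0],[0,0,0],[0,0,0],[0,0,0],[0,0,0],[0,0,0],[0,0,0],[0.0075,-0.025,0]],"twist":[0,0,0,0,0,0,0,0]}'
python3 -c "
from h import *
o=get_obs(); p=o['tool_pos'];print(.285*(622-p[0])+.9585*(p[1]+143.4))"
```

```text
time: 13.55
tool_pos: [553.8, -28.3, 86.1]
tcp_rot: [-3.069, 0.006, 0.289]
contact_force: [-3.8, 10.8, 2.3]
grip_width: 35.8
129.81758305616296
```

Run:
```python
from h import *
L=lambda p:(round(.9585*(p[0]-622)+.285*(p[1]+143.4),1),round(.285*(622-p[0])+.9585*(p[1]+143.4),1),round(p[2],1))
for cam in ['scene','wrist','top']:
    c=snap(cam,cam+'5')
    for l in ['jaw','pad','pot','vblock','spout']:
        print(cam,l,[(round(d['score'],2),L(w(c,d['position']))) for d in spot_point(cam,l)[:3]])
    if cam=='scene':
        b=(210,160,290,220)
        cv2.imwrite(f'pics/scene5c.png',cv2.resize(c['img'][b[1]:b[3],b[0]:b[2],::-1],None,fx=9,fy=9,interpolation=cv2.INTER_CUBIC))
        t=.289
        def pr(X,Y,z): 
            u,v=proj(c,[622+np.cos(t)*X-np.sin(t)*Y,-143.4+np.sin(t)*X+np.cos(t)*Y,z]); return round((u-210)*9),round((v-160)*9)
        print('pad face corners if y=35', pr(25,35,18),pr(25,35,54)); print('jaw y130: base', pr(-12,136,51),pr(-12,136,100)); print('rim',[pr(35*np.cos(a),35*np.sin(a),72) for a in (0,.8,1.57)], [pr(35*np.cos(a),35*np.sin(a),12) for a in (0,.8,1.57)])
```

```text
scene jaw [(0.92, (np.float64(-29.7), np.float64(128.3), np.float64(70.1)))]
scene pad [(0.45, (np.float64(-3.1), np.float64(32.7), np.float64(35.9)))]
scene pot [(0.87, (np.float64(183.9), np.float64(-65.7), np.float64(-1.7))), (0.75, (np.float64(219.3), np.float64(107.3), np.float64(-1.4))), (0.44, (np.float64(-4.7), np.float64(-5.9), np.float64(8.2)))]
scene vblock [(0.44, (np.float64(-0.2), np.float64(-2.5), np.float64(-5.8))), (0.37, (np.float64(-4.0), np.float64(33.7), np.float64(35.1)))]
scene spout [(0.96, (np.float64(-1.3), np.float64(-7.8), np.float64(78.7)))]
pad face corners if y=35 (315, 286) (311, 218)
jaw y130: base (579, 294) (580, 197)
rim [(223, 155), (291, 170), (355, 148)] [(231, 270), (298, 285), (360, 263)]
wrist jaw [(0.7, (np.float64(-36.0), np.float64(132.4), np.float64(73.3)))]
wrist pad []
wrist pot []
wrist vblock []
wrist spout []
top jaw [(0.57, (np.float64(128.5), np.float64(539.9), np.float64(1.7))), (0.52, (np.float64(-34.4), np.float64(134.4), np.float64(75.5)))]
top pad [(0.62, (np.float64(-0.1), np.float64(-1.6), np.float64(-3.8)))]
top pot [(0.83, (np.float64(221.6), np.float64(112.7), np.float64(-0.0))), (0.68, (np.float64(187.1), np.float64(-62.3), np.float64(0.6))), (0.5, (np.float64(-0.4), np.float64(1.2), np.float64(-1.0)))]
top vblock []
top spout []
```

View pics/scene5c.png

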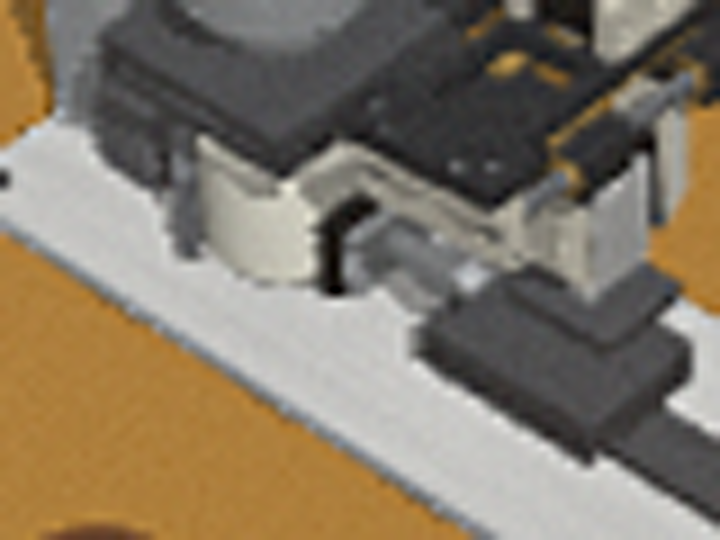

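The pad face is around y≈37 by pixel, so the pot is at or very near the seat. One more small step, checking whether the force rises.

```bash
python3 -m handwheel '{"translation":[[0,0,0],[0,0,0],[0,0,0],[0,0,0],[0,0,0],[0,0,0],[0.0075,-0.025,0],[0.0075,-0.025,0]],"twist":[0,0,0,0,0,0,0,0]}'
python3 -c "
from h import *
o=get_obs(); p=o['tool_pos'];print(.285*(622-p[0])+.9585*(p[1]+143.4)); f=o['contact_force']; print(f, f[1]*.9585-f[0]*.285)"
```

```text
time: 15.45
tool_pos: [554.9, -32.1, 86.1]
tcp_rot: [-3.062, 0.007, 0.288]
contact_force: [-4.0, 13.3, 4.1]
grip_width: 35.8
125.79580634631603
[-4.0316851  13.28044415  4.13223475] 13.878335970830843
```

The force rose 2.5 N over 4 mm, which matches the pad's 0.6 N/mm. The pad force is now about 3.8 N, so it is close to half-way. I'll release the jaw, rise and look.

```bash
python3 -m handwheel '{"translation":[[0,0,0],[0,0,0],[0,0,0],[0,0,0],[0,0,0],[0,0,0],[0,0,0],[0,0,0]],"twist":[0,0,0,0,0,0,0,0]}' 0
python3 -m handwheel '{"translation":[[0,0,0.1],[0,0,0.2],[0,0,0.2],[0,0,0.2],[0,0,0.2],[0,0,0.2],[0,0,0.1],[0,0,0]],"twist":[0,0,0,0,0,0,0,0]}'
python3 - <<'E'
from h import *
L=lambda p:(round(.9585*(p[0]-622)+.285*(p[1]+143.4),1),round(.285*(622-p[0])+.9585*(p[1]+143.4),1),round(p[2],1))
for cam in ['scene','wrist']:
    c=snap(cam,cam+'6')
    for l in ['jaw','pad','pot','vblock','spout','gate','mark_line']:
        print(cam,l,[(round(d['score'],2),L(w(c,d['position']))) for d in spot_point(cam,l)[:3]])
E
```

```text
time: 16.45
tool_pos: [556.0, -33.6, 86.0]
tcp_rot: [-3.065, 0.005, 0.288]
contact_force: [0.3, -0.7, -0.4]
grip_width: 91.6
time: 17.45
tool_pos: [555.3, -33.4, 279.8]
tcp_rot: [-3.068, -0.001, 0.288]
contact_force: [0.6, -0.5, -1.1]
grip_width: 91.6
scene jaw [(0.77, (np.float64(-31.1), np.float64(127.1), np.float64(72.2)))]
scene pad [(0.45, (np.float64(-1.6), np.float64(31.3), np.float64(35.4)))]
scene pot [(0.8, (np.float64(-7.3), np.float64(-8.2), np.float64(9.8))), (0.67, (np.float64(215.6), np.float64(107.3), np.float64(-6.6))), (0.6, (np.float64(185.4), np.float64(-70.6), np.float64(1.4)))]
scene vblock [(0.54, (np.float64(-1.2), np.float64(-2.9), np.float64(-3.8)))]
scene spout [(0.57, (np.float64(-2.4), np.float64(-4.8), np.float64(83.0)))]
scene gate [(0.66, (np.float64(-123.6), np.float64(-2.2), np.float64(133.8)))]
scene mark_line [(0.36, (np.float64(-143.6), np.float64(-6.6), np.float64(132.0)))]
wrist jaw [(0.67, (np.float64(-34.2), np.float64(130.5), np.float64(73.4)))]
wrist pad [(0.79, (np.float64(-4.7), np.float64(35.6), np.float64(36.0)))]
wrist pot [(0.98, (np.float64(215.8), np.float64(107.4), np.float64(-2.9))), (0.8, (np.float64(-0.7), np.float64(0.0), np.float64(9.6)))]
wrist vblock []
wrist spout []
wrist gate [(0.8, (np.float64(-121.6), np.float64(-3.8), np.float64(132.4))), (0.49, (np.float64(-3.6), np.float64(37.7), np.float64(36.5)))]
wrist mark_line [(0.6, (np.float64(-122.2), np.float64(-2.7), np.float64(133.4)))]
```

View pics/wrist6.png

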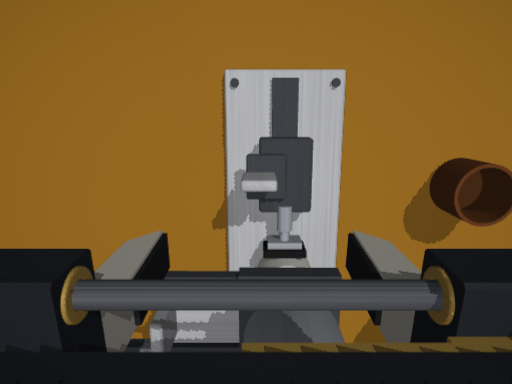

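Networks put pad-to-jaw spacing at 95–96 mm (100 relaxed), meaning about 4–5 mm of press. I'll cross-check by pixels against the earlier relaxed image.

Run:
```python
from h import *
c=snap('wrist','wrist7')
a=c['img'][140:290,220:340]
cv2.imwrite('pics/w7c.png',cv2.resize(a[:,:,::-1],None,fx=5,fy=4,interpolation=cv2.INTER_CUBIC))
g=c['img'].astype(int).sum(2)//3
for col in (258,264): print(col,list(zip(range(166,196),g[166:196,col])))
for col in (274,296): print(col,list(zip(range(230,268),g[230:268,col])))
```

```text
258 [(166, np.int64(67)), (167, np.int64(67)), (168, np.int64(67)), (169, np.int64(67)), (170, np.int64(67)), (171, np.int64(78)), (172, np.int64(93)), (173, np.int64(98)), (174, np.int64(98)), (175, np.int64(99)), (176, np.int64(100)), (177, np.int64(100)), (178, np.int64(101)), (179, np.int64(110)), (180, np.int64(141)), (181, np.int64(168)), (182, np.int64(175)), (183, np.int64(178)), (184, np.int64(176)), (185, np.int64(175)), (186, np.int64(174)), (187, np.int64(173)), (188, np.int64(173)), (189, np.int64(161)), (190, np.int64(135)), (191, np.int64(97)), (192, np.int64(45)), (193, np.int64(46)), (194, np.int64(46)), (195, np.int64(45))]
264 [(166, np.int64(67)), (167, np.int64(67)), (168, np.int64(66)), (169, np.int64(67)), (170, np.int64(66)), (171, np.int64(77)), (172, np.int64(94)), (173, np.int64(100)), (174, np.int64(100)), (175, np.int64(101)), (176, np.int64(102)), (177, np.int64(102)), (178, np.int64(103)), (179, np.int64(113)), (180, np.int64(146)), (181, np.int64(171)), (182, np.int64(178)), (183, np.int64(181)), (184, np.int64(179)), (185, np.int64(176)), (186, np.int
[... 1147 characters left out ...]
.int64(102)), (236, np.int64(88)), (237, np.int64(89)), (238, np.int64(90)), (239, np.int64(92)), (240, np.int64(91)), (241, np.int64(87)), (242, np.int64(120)), (243, np.int64(156)), (244, np.int64(155)), (245, np.int64(154)), (246, np.int64(152)), (247, np.int64(154)), (248, np.int64(127)), (249, np.int64(26)), (250, np.int64(20)), (251, np.int64(27)), (252, np.int64(27)), (253, np.int64(26)), (254, np.int64(26)), (255, np.int64(26)), (256, np.int64(25)), (257, np.int64(34)), (258, np.int64(89)), (259, np.int64(127)), (260, np.int64(132)), (261, np.int64(132)), (262, np.int64(133)), (263, np.int64(133)), (264, np.int64(133)), (265, np.int64(133)), (266, np.int64(114)), (267, np.int64(62))]
```

View pics/w7c.png

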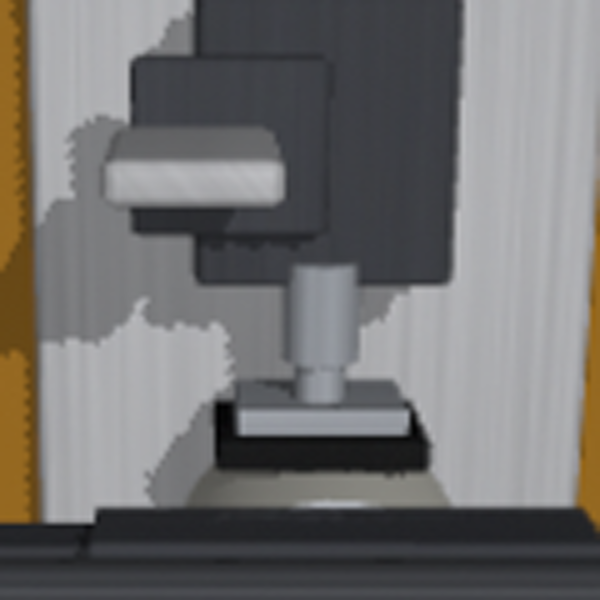

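Run:
```python
from h import *
c=capture('wrist')
L=lambda p:(round(.9585*(p[0]-622)+.285*(p[1]+143.4),1),round(.285*(622-p[0])+.9585*(p[1]+143.4),1),round(p[2],1))
a=L(ray(c,260,180.2,100)); b=L(ray(c,260,190.7,100)); d=L(ray(c,285,257.7,54)); e=L(ray(c,263,257.7,54)),L(ray(c,306,257.7,54))
print(a,b,d,e,'spacing',(a[1]+b[1])/2-d[1])
```

```text
(np.float64(-30.5), np.float64(133.8), np.float64(100.0)) (np.float64(-30.5), np.float64(123.5), np.float64(100.0)) (np.float64(-1.3), np.float64(33.9), np.float64(54.0)) ((np.float64(-26.8), np.float64(33.9), np.float64(54.0)), (np.float64(22.9), np.float64(33.9), np.float64(54.0))) spacing 94.75
```

Pixel spacing is 94.75 mm, so the pad is pressed in by about 5.2 mm (half-way), and the measured pad width of 49.7 mm is right. The pot is clamped and the jaw is released. Next is the gate: I'll turn +90° so the wrist camera looks towards the pointers, and hover over the tab.

```bash
python3 -m handwheel '{"translation":[[-0.03,-0.07,0],[-0.03,-0.07,0],[-0.03,-0.07,0],[-0.03,-0.07,0],[-0.03,-0.07,0],[-0.03,-0.07,0],[-0.03,-0.07,0],[-0.03,-0.07,0]],"twist":[0.0625,0.0625,0.0625,0.0625,0.0625,0.0625,0.0625,0.0625]}'
python3 -m handwheel '{"translation":[[-0.03,-0.07,0],[-0.03,-0.07,0],[-0.03,-0.07,0],[-0.03,-0.07,0],[-0.02,-0.07,0],[0,-0.07,0],[0,0,0],[0,0,0]],"twist":[0.0625,0.0625,0.0625,0.0625,0.0625,0.0625,0.0625,0.0625]}'
python3 - <<'E'
from h import *
o=get_obs(); print(o['tool_pos'],o['tcp_rot'],o['joint_positions'])
L=lambda p:(round(.9585*(p[0]-622)+.285*(p[1]+143.4),1),round(.285*(622-p[0])+.9585*(p[1]+143.4),1),round(p[2],1))
print(L(o['tool_pos']))
for cam in ['wrist','top']:
    c=snap(cam,cam+'8')
    for l in ['gate','mark_line']:
        print(cam,l,[(round(d['score'],2),L(w(c,d['position']))) for d in spot_point(cam,l)[:3]])
E
```

```text
time: 19.35
tool_pos: [517.9, -119.2, 277.9]
tcp_rot: [-3.066, 0.002, 1.101]
contact_force: [-0.4, -0.8, 0.3]
grip_width: 92.1
time: 20.35
tool_pos: [495.9, -185.1, 278.2]
tcp_rot: [-3.067, 0.002, 1.911]
contact_force: [-0.6, 0.6, 0.1]
grip_width: 91.8
[ 495.94191632 -185.07550025  278.22866511] [-3.06709910e+00  2.23048760e-03  1.91133651e+00] [-0.4707027   0.36047668  1.41608647 -0.05621022  1.41500482 -2.37184398]
(np.float64(-132.7), np.float64(-4.0), np.float64(278.2))
wrist gate [(0.6, (np.float64(-119.6), np.float64(-0.8), np.float64(133.1)))]
wrist mark_line []
top gate [(0.54, (np.float64(-119.4), np.float64(-4.4), np.float64(131.6)))]
top mark_line [(0.31, (np.float64(2.6), np.float64(-0.3), np.float64(-3.7)))]
```

View pics/wrist8.png

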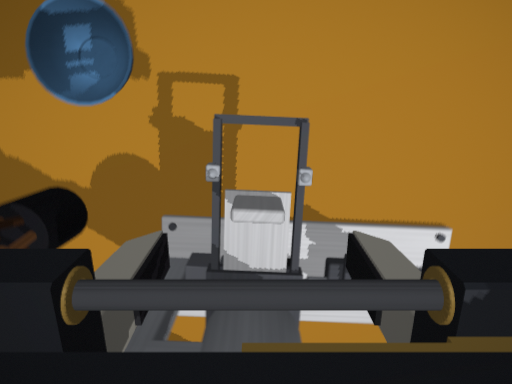

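Clear view: tab at about (258,212), pointers on the rails at (213,172) and (305,177). Measuring precisely.

Run:
```python
from h import *
c=snap('wrist','wrist9')
a=c['img'][140:240,190:330]
cv2.imwrite('pics/w9c.png',cv2.resize(a[:,:,::-1],None,fx=5,fy=5,interpolation=cv2.INTER_CUBIC))
```

```text
(no output)
```

View pics/w9c.png

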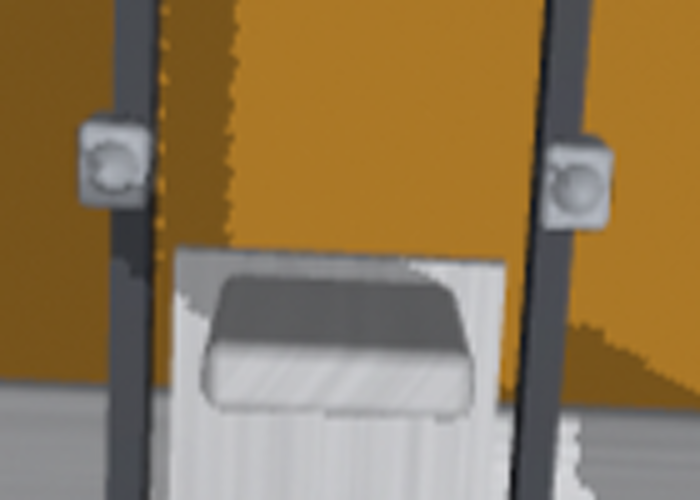

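```bash
cat >> h.py <<'E'
L=lambda p:np.round([.9585*(p[0]-622)+.285*(p[1]+143.4),.285*(622-p[0])+.9585*(p[1]+143.4),p[2]],1)
E
python3 - <<'E'
from h import *
c=capture('wrist')
for n,u,v,z in [('front edge l',231,209.2,159),('front r',284,208.8,159),('back l',231,222,159),('back r',284,222.6,159),('p1',212.7,173,123),('p2',305.3,177.4,123),('blade end l',225,189.5,107),('blade r',291,192.5,107)]:
    p=ray(c,u,v,z); print(n,p.round(1),L(p))
E
```

```text
front edge l [ 507.  -203.2  159. ] [-127.3  -24.5  159. ]
front r [ 492.8 -163.3  159. ] [-129.6   17.7  159. ]
back l [ 517.2 -199.8  159. ] [-116.6  -24.2  159. ]
back r [ 503.6 -159.4  159. ] [-118.    18.4  159. ]
p1 [ 491.3 -228.4  123. ] [-149.5  -44.2  123. ]
p2 [ 467.9 -149.4  123. ] [-149.4   38.1  123. ]
blade end l [ 505.8 -213.8  107. ] [-131.4  -34.4  107. ]
blade r [ 488.  -153.9  107. ] [-131.4   28.1  107. ]
```

The tab centre is at local (-123,-3) and the pointer midpoint at (-149.4,-3), so the pull is about 26.5 mm. The pointer spacing reads 82 mm against an expected 80, and the earlier fit gave 26.3 mm. Descending over the tab.

```bash
python3 -m handwheel '{"translation":[[0.04,0.015,0],[0.02,0.01,0],[0,0,-0.2],[0,0,-0.2],[0,0,-0.2],[0,0,-0.15],[0,0,0],[0,0,0]],"twist":[-0.02,-0.015,0,0,0,0,0,0]}'
python3 - <<'E'
from h import *
o=get_obs(); print(L(o['tool_pos']))
c=snap('wrist','wrist10')
print([(round(d['score'],2),L(w(c,d['position']))) for d in spot_point('wrist','gate')[:3]])
E
```

```text
time: 21.75
tool_pos: [505.9, -181.2, 164.2]
tcp_rot: [-3.069, 0.005, 1.846]
contact_force: [0.5, -0.1, 0.3]
grip_width: 91.9
[-122.    -3.2  164.2]
[(0.77, array([-121.5,   -3.9,  131.7]))]
```

View pics/wrist10.png

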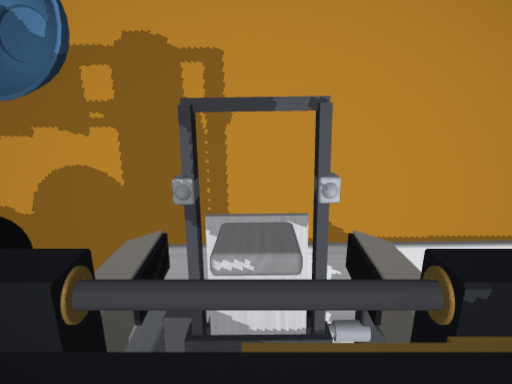

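The tab (columns 211–301) is centred between the open fingers. Lowering the last 15 mm and gripping.

```bash
python3 -m handwheel '{"translation":[[0,0,-0.05],[0,0,-0.05],[0,0,0],[0,0,0],[0,0,0],[0,0,0],[0,0,0],[0,0,0]],"twist":[0,0,0,0,0,0,0,0]}'
python3 -m handwheel '{"translation":[[0,0,0],[0,0,0],[0,0,0],[0,0,0],[0,0,0],[0,0,0],[0,0,0],[0,0,0]],"twist":[0,0,0,0,0,0,0,0]}' 255
python3 - <<'E'
from h import *
o=get_obs(); print(L(o['tool_pos']))
c=snap('wrist','wrist11')
print([(round(d['score'],2),L(w(c,d['position']))) for d in spot_point('wrist','gate')[:3]],[(round(d['score'],2),L(w(c,d['position']))) for d in spot_point('wrist','mark_line')[:3]])
E
```

```text
time: 22.85
tool_pos: [506.7, -181.6, 150.0]
tcp_rot: [-3.072, 0.007, 1.846]
contact_force: [-0.2, 0.7, -1.0]
grip_width: 92.1
time: 23.85
tool_pos: [506.7, -181.8, 150.1]
tcp_rot: [-3.072, 0.007, 1.846]
contact_force: [0.0, -1.1, -0.6]
grip_width: 43.6
[-121.4   -3.9  150.1]
[(0.7, array([-122.9,   -2.5,  133.6]))] []
```

View pics/wrist11.png

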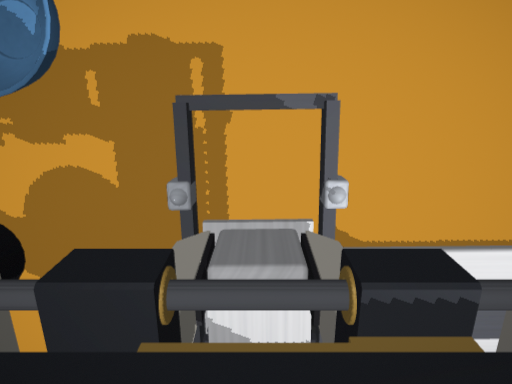

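Gripped at 43.6 mm (tab width 44). Pulling along the stand's -x in steps.

```bash
python3 -m handwheel '{"translation":[[-0.03,-0.009,0],[-0.03,-0.009,0],[-0.03,-0.009,0],[-0.03,-0.009,0],[-0.02,-0.006,0],[-0.01,-0.003,0],[-0.01,-0.003,0],[-0.01,-0.003,0]],"twist":[0,0,0,0,0,0,0,0]}'
python3 - <<'E'
from h import *
for i in range(3):
    o=get_obs(); print(o['time'],L(o['tool_pos']),o['contact_force'],o['grip_width'])
    c=capture('wrist')
c=snap('wrist','wrist12')
print([(round(d['score'],2),L(w(c,d['position']))) for d in spot_point('wrist','gate')[:3]],[(round(d['score'],2),L(w(c,d['position']))) for d in spot_point('wrist','mark_line')[:3]])
E
```

```text
time: 25.0
tool_pos: [483.1, -188.8, 150.1]
tcp_rot: [-3.082, 0.009, 1.846]
contact_force: [6.6, 1.7, -2.2]
grip_width: 43.7
25.0 [-146.1   -3.9  150.1] [ 6.56677602  1.69533458 -2.24944806] 43.65302911491872
25.05 [-146.2   -3.9  150.1] [ 5.65952463  0.45123808 -3.93479807] 44.11184310231521
25.1 [-146.1   -3.9  150.1] [ 6.49287266  1.27587955 -3.10984738] 43.891856970869576
[(0.8, array([-146.7,   -2.6,  136. ])), (0.4, array([-4. , -1.1,  1.3]))] []
```

View pics/wrist12.png

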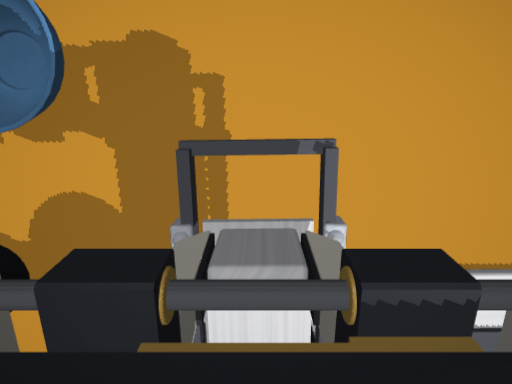

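Run:
```python
from h import *
c=snap('wrist','wrist13')
a=c['img'][210:290,165:350]
cv2.imwrite('pics/w13c.png',cv2.resize(a[:,:,::-1],None,fx=4,fy=5,interpolation=cv2.INTER_CUBIC))
b=cv2.imread('pics/wrist11.png')[170:290,165:350]
cv2.imwrite('pics/w11c.png',cv2.resize(b,None,fx=4,fy=5,interpolation=cv2.INTER_CUBIC))
for v in range(225,282,1): print(v, L(ray(c,258,v,159))[0], L(ray(c,258,v,123))[0], end=' | ')
```

```text
225 -171.4 -158.8 | 226 -171.0 -158.3 | 227 -170.6 -157.7 | 228 -170.1 -157.2 | 229 -169.7 -156.6 | 230 -169.3 -156.1 | 231 -168.8 -155.5 | 232 -168.4 -155.0 | 233 -168.0 -154.4 | 234 -167.5 -153.9 | 235 -167.1 -153.3 | 236 -166.6 -152.7 | 237 -166.2 -152.2 | 238 -165.8 -151.6 | 239 -165.3 -151.1 | 240 -164.9 -150.5 | 241 -164.4 -149.9 | 242 -164.0 -149.4 | 243 -163.6 -148.8 | 244 -163.1 -148.3 | 245 -162.7 -147.7 | 246 -162.2 -147.1 | 247 -161.8 -146.6 | 248 -161.3 -146.0 | 249 -160.9 -145.4 | 250 -160.4 -144.8 | 251 -160.0 -144.3 | 252 -159.6 -143.7 | 253 -159.1 -143.1 | 254 -158.7 -142.6 | 255 -158.2 -142.0 | 256 -157.7 -141.4 | 257 -157.3 -140.8 | 258 -156.8 -140.3 | 259 -156.4 -139.7 | 260 -155.9 -139.1 | 261 -155.5 -138.5 | 262 -155.0 -137.9 | 263 -154.6 -137.4 | 264 -154.1 -136.8 | 265 -153.7 -136.2 | 266 -153.2 -135.6 | 267 -152.7 -135.0 | 268 -152.3 -134.4 | 269 -151.8 -133.9 | 270 -151.4 -133.3 | 271 -150.9 -132.7 | 272 -150.4 -132.1 | 273 -150.0 -131.5 | 274 -149.5 -130.9 | 275 -149.0 -130.3 | 276 -148.6 -129.7 | 277 -148.1 -129.1 | 278 -147.6 -128.5 | 279 -147.2 -127.9 | 280 -146.7 -127.3 | 281 -146.2 -126.7 |
```

View pics/w13c.png

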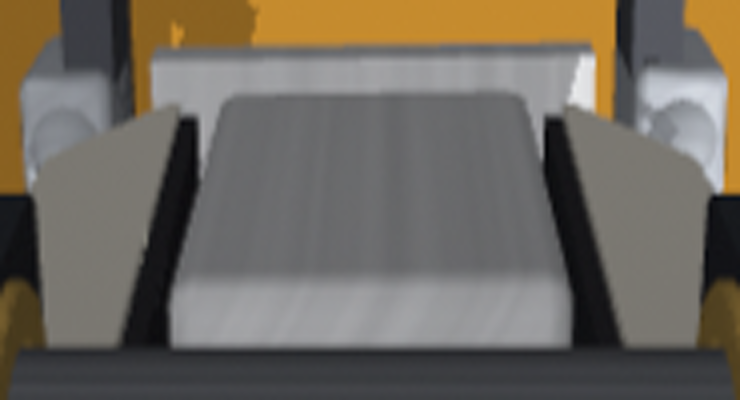

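View pics/w11c.png

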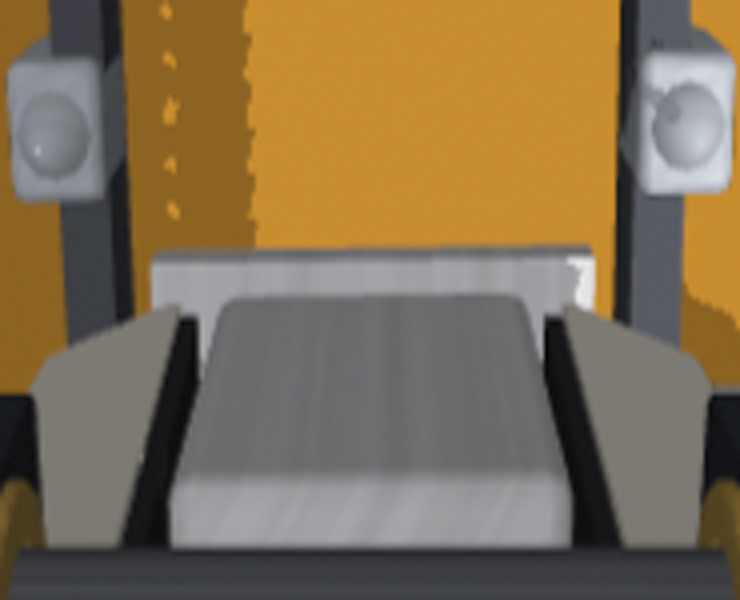

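The tab front edge at row 266 puts the tab centre at about -147.2 to -147.6. The three mark measurements agree on a displacement of about 26.5 mm and I have 24.7 mm, so it needs about 2 mm more.

```bash
python3 -m handwheel '{"translation":[[-0.02,-0.006,0],[-0.015,-0.0045,0],[-0.01,-0.003,0],[-0.01,-0.003,0],[-0.01,-0.003,0],[-0.01,-0.003,0],[-0.01,-0.003,0],[-0.01,-0.003,0]],"twist":[0,0,0,0,0,0,0,0]}'
python3 - <<'E'
from h import *
for i in range(8):
    o=get_obs(); print(round(o['time'],2),L(o['tool_pos']),np.round(o['contact_force'],1),round(o['grip_width'],1))
    c=capture('wrist')
E
```

```text
time: 26.35
tool_pos: [472.8, -191.8, 150.1]
tcp_rot: [-3.095, 0.01, 1.847]
contact_force: [7.4, 1.0, -3.1]
grip_width: 43.6
26.35 [-156.8   -3.9  150.1] [ 7.4  1.  -3.1] 43.6
26.4 [-156.9   -3.9  150.1] [ 8.1  2.  -3.2] 44.1
26.45 [-156.9   -3.9  150.1] [ 8.4  1.  -3.4] 43.6
26.5 [-156.8   -3.9  150.1] [ 7.8  0.4 -3.7] 43.7
26.55 [-156.8   -3.9  150.1] [ 7.8  0.9 -2.8] 43.8
26.6 [-156.8   -3.9  150.1] [ 7.9  1.8 -2.5] 44.3
26.65 [-156.8   -3.9  150.1] [ 8.   1.9 -3.5] 44.0
26.7 [-156.8   -3.9  150.1] [ 7.9  2.1 -3.3] 43.6
```

Overshot: the hold needs only about 0.5 mm/row of offset. Moving back about 8.8 mm, then holding with that offset.

```bash
python3 -m handwheel '{"translation":[[0.025,0.0075,0],[0.025,0.0075,0],[-0.0033,-0.001,0],[-0.0033,-0.001,0],[-0.0033,-0.001,0],[-0.0033,-0.001,0],[-0.0033,-0.001,0],[-0.0033,-0.001,0]],"twist":[0,0,0,0,0,0,0,0]}'
python3 - <<'E'
from h import *
for i in range(4):
    o=get_obs(); print(round(o['time'],2),L(o['tool_pos']),np.round(o['contact_force'],1),round(o['grip_width'],1))
    c=capture('wrist')
E
```

```text
time: 27.75
tool_pos: [480.7, -189.5, 150.1]
tcp_rot: [-3.106, 0.011, 1.847]
contact_force: [7.1, -0.3, -2.8]
grip_width: 44.0
27.75 [-148.6   -3.9  150.1] [ 7.1 -0.3 -2.8] 44.0
27.8 [-148.6   -3.9  150.1] [ 7.4  1.  -2.8] 44.1
27.85 [-148.6   -3.9  150.1] [ 6.9  0.6 -2.4] 43.8
27.9 [-148.6   -3.9  150.1] [ 7.2  1.  -3. ] 44.0
```

Displacement is now 27.2 mm and steady. Final visual check from all cameras.

Run:
```python
from h import *
for cam in ['scene','top','wrist']:
    c=snap(cam,cam+'20')
    for l in ['gate','mark_line','jaw','pad','pot','spout']:
        print(cam,l,[(round(d['score'],2),L(w(c,d['position']))) for d in spot_point(cam,l)[:3]])
    if cam=='scene': b=(205,100,335,220); f=5
    if cam=='top': b=(215,150,365,265); f=5
    if cam=='wrist':
        b=(165,210,350,290); f=4
        print('front edge/point',[(v,L(ray(c,258,v,159))[0],L(ray(c,258,v,123))[0]) for v in (240,242,244,246,248,264,266,268)])
    cv2.imwrite(f'pics/{cam}20c.png',cv2.resize(c['img'][b[1]:b[3],b[0]:b[2],::-1],None,fx=f,fy=f,interpolation=cv2.INTER_CUBIC))
o=get_obs(); print(o['time'],L(o['tool_pos']))
```

```text
scene gate [(0.61, array([-150.6,   -0.8,  130.2]))]
scene mark_line [(0.56, array([-143.3,   -6.9,  131.2]))]
scene jaw [(0.83, array([-32.7, 126.1,  73.3]))]
scene pad [(0.61, array([-2. , 30.3, 35.4]))]
scene pot [(0.75, array([181.9, -69.4,   0.8])), (0.7, array([-5.9, -5. ,  7.4])), (0.5, array([130.1, 538.2,  -2.4]))]
scene spout [(0.77, array([-0.1, -4.3, 83.4]))]
top gate []
top mark_line []
top jaw [(0.78, array([-32.5, 130.9,  69. ])), (0.33, array([-0.2, -0.3, -2.3]))]
top pad [(0.48, array([ 2. , 36.2, 32.8]))]
top pot [(0.83, array([187. , -64.5,  -1.3])), (0.7, array([218.7, 112. ,  -3.2]))]
top spout [(0.7, array([-3.4, -2.7, 82.7]))]
wrist gate [(0.96, array([-146.3,   -3.9,  135.9]))]
wrist mark_line []
wrist jaw []
wrist pad []
wrist pot []
wrist spout []
front edge/point [(240, np.float64(-167.8), np.float64(-152.4)), (242, np.float64(-166.9), np.float64(-151.3)), (244, np.float64(-166.0), np.float64(-150.2)), (246, np.float64(-165.1), np.float64(-149.0)), (248, np.float64(-164.2), np.float64(-147.9)), (264, np.float64(-156.9), np.float64(-138.5)), (266, np.float64(-156.0), np.float64(-137.4)), (268, np.float64(-155.1), np.float64(-136.2))]
29.0 [-148.6   -3.8  150.1]
```

View pics/wrist20c.png

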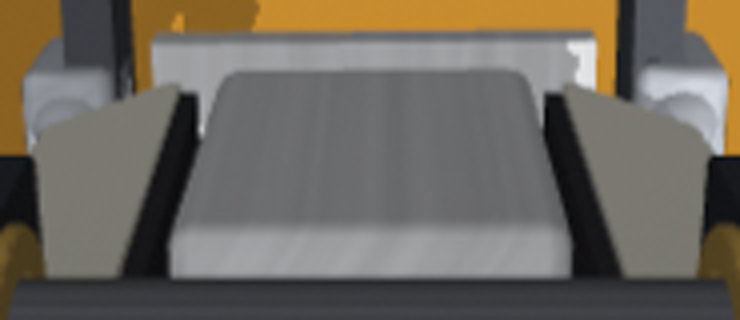

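View pics/scene20c.png

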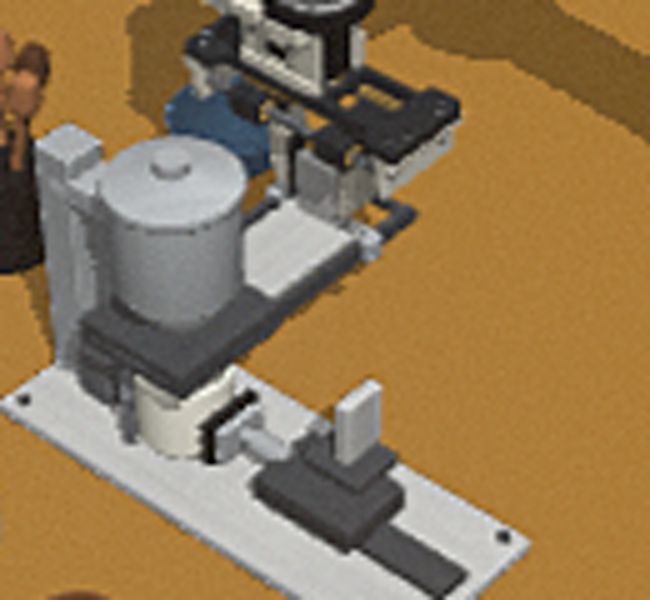

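The scene crop shows the jaw free, the pad on the pot, and the gripped tab next to the near pointer at (370,242). The scene network's mark (-143) disagrees with my pixel measurements (about -150), so I'll check directly by projecting.

Run:
```python
from h import *
W=lambda X,Y,z:[622+.9585*X-.285*Y,-143.4+.285*X+.9585*Y,z]
for cam,b in [('scene',(225,115,335,195)),('top',(270,180,370,265))]:
    c=capture(cam)
    names={'scene':'scene0','top':'top0'}
    im=cv2.imread(f'pics/{names[cam]}.png'); 
    f=6 
    o=cv2.resize(im[b[1]:b[3],b[0]:b[2]],None,fx=f,fy=f,interpolation=cv2.INTER_CUBIC)
    for X,Y,z,col in [(-150,37,123,(0,0,255)),(-150,-43,123,(0,0,255)),(-144,37,123,(0,255,0)),(-144,-43,123,(0,255,0)),(-122.5,-25,159,(255,0,0)),(-122.5,19,159,(255,0,0))]:
        u,v=proj(c,W(X,Y,z)); cv2.circle(o,(int((u-b[0]+.5)*f),int((v-b[1]+.5)*f)),3,col,-1)
    cv2.imwrite(f'pics/chk_{cam}.png',o)
```

```text
(no output)
```

View pics/chk_scene.png

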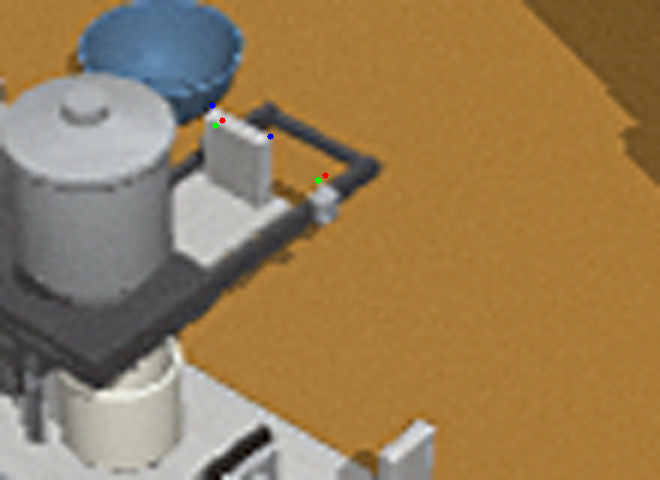

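View pics/chk_top.png

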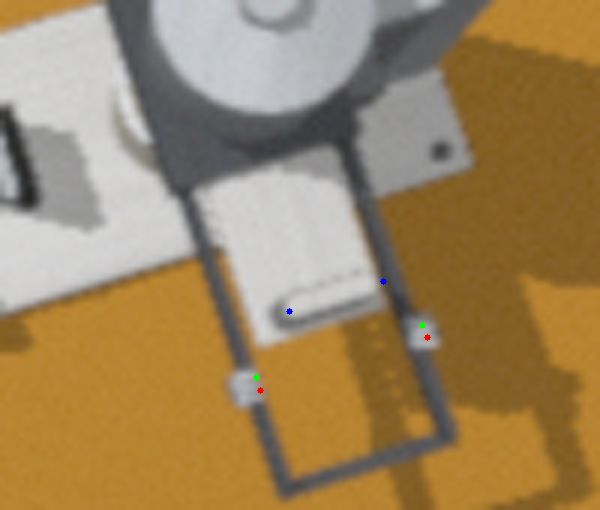

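Projection puts the mark at about 24.5–26.5 mm of pull: the wrist view reads slightly high if I took the dome's centre rather than its tip, and the top view reads slightly low. I'm at 27.2, so I'll ease back about 1.4 mm to centre it.

```bash
python3 -m handwheel '{"translation":[[0.006,0.0018,0],[-0.0033,-0.001,0],[-0.0033,-0.001,0],[-0.0033,-0.001,0],[-0.0033,-0.001,0],[-0.0033,-0.001,0],[-0.0033,-0.001,0],[-0.0033,-0.001,0]],"twist":[0,0,0,0,0,0,0,0]}'
python3 - <<'E'
from h import *
for i in range(8):
    o=get_obs(); print(round(o['time'],2),L(o['tool_pos']),np.round(o['contact_force'],1),round(o['grip_width'],1))
    c=capture('wrist')
E
```

```text
time: 30.1
tool_pos: [480.8, -189.4, 150.1]
tcp_rot: [-3.116, 0.013, 1.848]
contact_force: [6.9, 0.8, -2.3]
grip_width: 43.8
30.1 [-148.4   -3.8  150.1] [ 6.9  0.8 -2.3] 43.8
30.15 [-148.5   -3.9  150.1] [ 5.7  1.7 -2.5] 43.6
30.2 [-148.4   -3.9  150.2] [ 6.4  0.4 -2.8] 43.8
30.25 [-148.4   -3.9  150.1] [ 5.8  0.5 -3.7] 43.8
30.3 [-148.4   -3.8  150.2] [ 6.5  0.9 -2.2] 43.6
30.35 [-148.4   -3.8  150.1] [ 6.3 -0.5 -3.7] 43.9
30.4 [-148.4   -3.9  150.2] [ 6.4  0.1 -3.4] 43.7
30.45 [-148.4   -3.8  150.1] [ 7.2  0.9 -3. ] 43.9
```

```bash
python3 -m handwheel '{"translation":[[0.01,0.003,0],[0,0,0],[-0.002,-0.0006,0],[-0.002,-0.0006,0],[-0.002,-0.0006,0],[-0.002,-0.0006,0],[-0.002,-0.0006,0],[-0.002,-0.0006,0]],"twist":[0,0,0,0,0,0,0,0]}'
python3 - <<'E'
from h import *
for i in range(10):
    o=get_obs(); print(round(o['time'],2),L(o['tool_pos']),np.round(o['contact_force'],1),round(o['grip_width'],1))
    c=capture('wrist')
c=snap('wrist','wrist30')
print([(round(d['score'],2),L(w(c,d['position']))) for d in spot_point('wrist','gate')[:3]])
print('front edge/point',[(v,L(ray(c,258,v,159))[0],L(ray(c,258,v,123))[0]) for v in (238,240,242,244,246,264,266,268)])
b=(165,210,350,290)
cv2.imwrite('pics/w30c.png',cv2.resize(c['img'][b[1]:b[3],b[0]:b[2],::-1],None,fx=4,fy=4,interpolation=cv2.INTER_CUBIC))
c=snap('top','top30')
E
```

```text
time: 31.5
tool_pos: [482.8, -188.8, 150.1]
tcp_rot: [-3.124, 0.013, 1.848]
contact_force: [6.6, 0.9, -2.6]
grip_width: 44.1
31.5 [-146.3   -3.8  150.1] [ 6.6  0.9 -2.6] 44.1
31.55 [-146.3   -3.8  150.1] [ 6.8  0.4 -3.2] 43.9
31.6 [-146.3   -3.9  150.1] [ 6.6  0.3 -2.7] 43.7
31.65 [-146.3   -3.8  150.2] [ 6.   0.7 -2.4] 43.8
31.7 [-146.3   -3.9  150.2] [ 6.7  1.1 -2.3] 43.8
31.75 [-146.3   -3.9  150.2] [ 7.   0.2 -2.6] 43.5
31.8 [-146.3   -3.9  150.2] [ 6.3  1.  -3. ] 43.8
31.85 [-146.3   -3.9  150.2] [ 6.2 -0.5 -3.3] 44.1
31.9 [-146.3   -3.8  150.1] [ 6.8  1.  -3.2] 44.2
31.95 [-146.3   -3.9  150.1] [ 7.1  0.7 -3.2] 44.0
[(0.6, array([-146.6,   -5.5,  135.2]))]
front edge/point [(238, np.float64(-166.7), np.float64(-150.8)), (240, np.float64(-165.8), np.float64(-149.7)), (242, np.float64(-164.9), np.float64(-148.5)), (244, np.float64(-164.1), np.float64(-147.4)), (246, np.float64(-163.1), np.float64(-146.2)), (264, np.float64(-154.9), np.float64(-135.6)), (266, np.float64(-154.0), np.float64(-134.4)), (268, np.float64(-153.0), np.float64(-133.2))]
```

View pics/w30c.png

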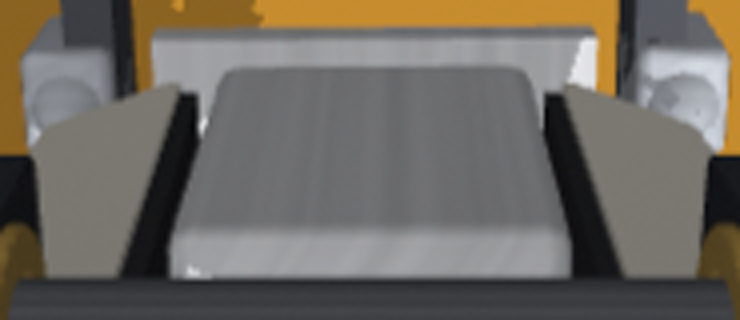

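View pics/top30.png

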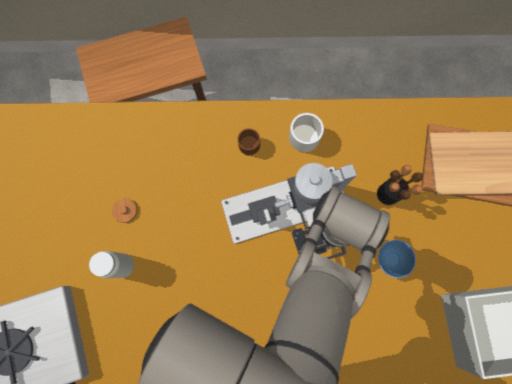

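Close views with the dome's radius accounted for give 25.6–27.4 mm, mean 26.5. The networks and the other cameras also lie within ±4 mm of that. I'm at 24.9, so I'll nudge out about 1.6 mm.

```bash
python3 -m handwheel '{"translation":[[-0.012,-0.0036,0],[-0.002,-0.0006,0],[-0.002,-0.0006,0],[-0.002,-0.0006,0],[-0.002,-0.0006,0],[-0.002,-0.0006,0],[-0.002,-0.0006,0],[-0.002,-0.0006,0]],"twist":[0,0,0,0,0,0,0,0]}'
python3 - <<'E'
from h import *
for i in range(10):
    o=get_obs(); 
    if i%3==0: print(round(o['time'],2),L(o['tool_pos']),np.round(o['contact_force'],1),round(o['grip_width'],1))
    c=capture('scene')
print([(l,[(round(d['score'],2),L(w(c,d['position']))) for d in spot_point('scene',l)[:2]]) for l in ('gate','mark_line','jaw','pad')])
E
```

```text
time: 33.15
tool_pos: [481.4, -189.2, 150.2]
tcp_rot: [-3.133, 0.014, 1.848]
contact_force: [6.0, 0.9, -2.8]
grip_width: 43.9
33.15 [-147.9   -3.9  150.2] [ 6.   0.9 -2.8] 43.9
33.3 [-147.9   -3.8  150.2] [ 6.6  0.2 -2.8] 44.1
33.45 [-147.8   -3.8  150.2] [ 6.8  1.1 -2. ] 43.9
33.6 [-147.9   -3.8  150.2] [ 6.4  0.1 -2.7] 43.9
[('gate', [(0.76, array([-1.466e+02,  1.000e-01,  1.327e+02]))]), ('mark_line', [(0.39, array([-145.6,   -5.1,  133.9])), (0.27, array([-6.5, -4.7,  9.9]))]), ('jaw', [(0.65, array([-31.4, 127.2,  71. ]))]), ('pad', [(0.46, array([-4.1, 33.4, 34.6]))])]
```

The gate is held steady at 26.5 mm of pull. The scene network now puts gate and mark within 1 mm of each other along the pull, and the jaw and pad haven't changed. Handing in.

```bash
python3 -c "
from plant import *
print(close_job())"
```

```text
the job is handed in; nothing more can be done
None
```

I clamped the pot, let go of the jaw, pulled the gate out to the mark and handed the job in at about 33.6 s, still gripping the gate. `close_job()` gives no verdict, so I don't know how it was judged.

- **Clamp:** The force rose about 2.5 N over the last 4 mm of jaw travel, which matches the pad's spring. After I released the jaw, the pad-to-jaw spacing was about 94.8 mm in the image, against 100 mm relaxed. That puts the pad about 5 mm in, or half-way. The cameras put the pot close under the spout, within about 1 to 10 mm depending on the camera. The arm is clear of the jaw.
- **Gate:** I gripped the tab across its width (43.9 mm measured, 44 mm nominal) and held it at 26.5 mm of pull. The last readings showed it steady, with about 6 to 7 N of spring force. I overshot to about 35 mm once, then came back and settled it in small steps.
- **Mark position, where the checks disagreed:** The wrist-camera measurements, corrected for the pointers' rounded tips, put the mark at 25.6 to 27.4 mm of pull. Rougher readings from the top and scene cameras gave 20 to 25 mm. The last scene-camera network reading had the tab and mark within about 1 mm of each other along the pull.
- **Bystanders:** The flask, lid, spoons and bowl look unmoved in the late top view.

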